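# Open the model case: release, turn and lift its T-handle

### The job

Open the blue-lidded model case on the dental bench. Press the red release button gently, by feel, just until the steel T-handle pops up, turn the popped-up handle counter-clockwise (seen from above) to its stop to unlatch the lid, then lift the lid by about 35 degrees and let go so that it stands open by itself. Do not force the button, and leave the other things on the bench where they are.

Things in the scene. Friction and masses are not known exactly. Their poses are not given: they have to be found in the camera images.
- case: aluminium case with a blue lid, 260 (its x) x 340 (its y) x 132 mm high with the lid shut, fixed to the bench. Origin: centre of its underside, on the bench; its x axis points from its front edge (nearest the robot) to the hinge edge, z up. A black latch plate stands 20 mm proud of the lid: its top is 152 mm over the bench. In it is a slot, 106 mm along the case's x and 26 mm wide, centred 65 mm in front of the case's origin, in which the T-handle lies.
- button_top (a point): centre of the flat top of the red release button, 22 mm across, which stands 15 mm above the black latch plate, 68 mm to the case's -y side of the handle's axis. Pressed straight down against a spring (2.5 N at first, 4.5 N when deepest). It trips at a depth that differs from case to case, 3 to 11 mm, and has a hard stop 1.5 mm deeper than that; a push of more than 16 N breaks it.
- release_button (a joint): how far the button is pressed, m: 0 at rest; it springs back when let go.
- handle_bar (a point): centre of the steel T-handle's grip bar: a round bar 16 mm thick and 94 mm long. At the start it lies sunk in its slot along the case's x axis, its top flush with the latch plate, and can be neither gripped nor turned; popped up, its underside is 8 mm above the latch plate and it can be gripped across from above. It sits on a 14 mm stem on the turning axis, which is square to the lid and passes through this point.
- handle_pop (a joint): how far the handle has popped out, m: 0 sunk and locked, 0.024 fully out. Its spring holds it out with about 3 N; it can be pushed back against that.
- handle_turn (a joint): angle of the handle, rad: 0 latched (bar along the case's x), growing counter-clockwise seen from above to its stop at 1.45. The latch under the lid lets go at 1.0. Turns against about 0.12 N m of friction and stays where it is left.
- lid_hinge (a point): middle of the lid's hinge line, 120 mm over the bench at the case's far edge, 195 mm behind the handle's axis; the hinge line runs along the case's y.
- lid (a joint): opening angle of the lid, rad: 0 shut, up to 1.2; the front edge rises. The stiff hinge keeps the lid wherever it is left; lifting at the handle takes 4 to 7 N once unlatched.
- model_a: bystander: cream plaster tooth model on a white disc, 62 mm across, 40 mm high; origin under its centre. Not to be disturbed.
- model_b: bystander: pale plaster tooth model on a white disc, 62 mm across, 40 mm high; origin under its centre. Not to be disturbed.
- vial: bystander: small jar with white cap, 40 mm across, 75 mm high; origin under its centre. Not to be disturbed.
- blue_jar: bystander: small navy jar, 36 mm across, 60 mm high; origin under its centre. Not to be disturbed.
- wax_tin: bystander: flat yellow tin, 52 mm across, 18 mm high; origin under its centre. Not to be disturbed.
- spatula: bystander: slim steel wax spatula, 140 mm long along its x, 8 mm thick, lying on the bench. Not to be disturbed.
- pen: bystander: blue pen, 140 mm long along its x, 9 mm thick, lying on the bench. Not to be disturbed.

How it is judged:
By the outcome, as a careful person would: the job done as asked, in the order asked, and still so for the second after the job is handed in, with the robot touching nothing.
It also fails if it takes over 48 s, if anything falls off the work surface, if the arm or the gripper's body presses on something with over 40 N, if the wrist force passes 120 N, or if a joint passes its speed limit or range.

### The arm

A 6-joint arm with a two-finger parallel gripper is mounted at the origin on the work surface. World frame = base frame: x ahead of the robot, y to its left, z up, the work surface at z = 0. Lengths are in mm, angles in rad, forces in N, time in s.
With the tool pointing down it reaches from about 275 to 850 mm from the base axis. Payload 5.2 kg.
Tool frame: the origin (TCP) lies where the fingers leave the gripper's body, on its centre line; the fingertips stand 73 mm ahead of it and the grasp point (between the pads) lies 54 mm ahead of it (robot.grip_depth is the distance from the TCP to the grasp point, in mm); y points along the fingers, z is the direction in which the jaws open and shut, and the axes are right-handed (so a half turn about y gives the same grasp; the last joint's range is limited). The gripper opens to 85 mm and grips with 20 to 120 N. Pads are 22 mm wide; open, the fingers measure 114 mm over their backs; the gripper's body (76 mm by 85 mm) begins 54 mm behind the grasp point. The pads swing forward as they close: fully open they stand 13 mm farther back than shut.
Start: joints at [0.962, 0.259, 1.535, -0, 1.348, -0.203], TCP at [217.094, 505.347, 303.91] pointing down, gripper open.
Joint ranges: [-3.14, 3.14], [-0.91, 2.08], [0.19, 2.58], [-1.22, 4.36], [0.22, 2.71], [-3.12, 3.12]. Speed limits (rad/s): [2.57, 2.57, 3.14, 3.14, 3.14, 3.14].

### API

Orientations are given as a unit quaternion [x, y, z, w].
In Python, from plant import robot gives the robot as it stands.
- The arm moves only by the tool drive_tool, never from a script. Its argument "moves" is a list of rows, each an object of numbers: "x", "y", "z": the shift along the tool's x, y, z in m; "wx", "wy", "wz": the turn, a rotation vector about the tool's x, y, z in degrees. In form: [{"x": .., "y": .., "z": .., "wx": .., "wy": .., "wz": ..}, ...]. A call has 1 to 20 rows; each row shifts and turns the commanded pose from where the row before left it, along the tool's axes as they then stand; what a row does not reach is not made up. A row lasts 1/8 s, in which the tool goes at most 62.5 mm and 10.7 degrees, less where a joint would pass 70% of its speed; a pose out of reach is approached as far as the arm can. A call is refused whole if a number of a shift passes 0.0625 or a number of a turn 10.7, either way. A call with a gripper value outside its range is refused whole. "hand" is the gripper's target within -1 to 1 (shut at 1, half-way at 0, fully open at -1), set as the call begins (left out, the last holds). The fingers move at their own pace and stop on an object; "force" is the grip in N (left out, the last holds). Time passes only in rows, so rows that do not move let the fingers close. It gives the time, the measured TCP pose, the force and the opening at its end, in the units of the state.
- robot.sense(): the state, without advancing time (a new reading comes with each control period).
- robot.read_camera(name): name is "scene" or "top" or "wrist"; returns a dict with "pixels" (480x640x3 uint8, red, green, blue), "z_map" (480x640 float32, mm along the optical axis (not along the pixel's ray), 0 where there is no reading), "fx", "fy", "cx", "cy" (pixels), "distortion" ([k1, k2, p1, p2, k3] as OpenCV has them; the pictures are not rectified), "pose" (4x4, takes a point from camera to world coordinates). Camera axes: x right, y down, z forward; pixel columns grow to the right and rows downward; lengths in mm; the calibration is good to about 2 mm. A picture is of the moment at which its call begins.
- robot.finish_job(): hands the job in, once; it reports no verdict.
The state is a dict: "time_s": time; "joint_pos": joint angles; "dq": joint speeds; "joint_efforts": joint torques, N m; "ee_pos": TCP position; "ee_rot": TCP orientation; "wrist_force": force on the tool from outside, world axes, zero at the start; "ft_torque": the same for the moment, N m; "opening": finger opening in mm.
Only numpy, scipy, OpenCV 4.12 (cv2) and the standard library are available. Lean on these libraries where they do the work, as an engineer would, in place of code of your own. Each camera call takes 0.05 s, during which the arm holds its last target. There are 200 camera calls.

## Working session

There is one attempt and no reset: what is moved stays moved. The work goes in short steps, Python scripts to look and compute and a tool call to move; the robot and the scene stay as the last step left them, time stands still between calls to the robot, and variables do not carry over. Pictures are saved under pics/ and viewed, about 8 in all and at most 12, crops included, and the job is handed in when it is done.

Besides the shell and the picture viewer there is one more tool, called after "Request:" as name(argument=value, ...) on one line, values as JSON. drive_tool: Moves the arm, as the interface text tells. Its arguments: {"type":"object","properties":{"moves":{"type":"array"},"hand":{"type":"number"},"force":{"type":"number"}},"required":["moves"]}

```bash
mkdir -p pics; ls; cat > h.py <<'E'
import numpy as np, cv2
from plant import robot
from scipy.spatial.transform import Rotation as R
def cam(n):
    return robot.read_camera(n)
def save(c,f): cv2.imwrite('pics/'+f,c['pixels'][:,:,::-1])
def rays(c,uv):
    K=np.array([[c['fx'],0,c['cx']],[0,c['fy'],c['cy']],[0,0,1.]])
    p=cv2.undistortPoints(np.array(uv,float).reshape(-1,1,2),K,np.array(c['distortion'],float)).reshape(-1,2)
    d=np.c_[p,np.ones(len(p))]
    T=np.array(c['pose']); return T[:3,3],d@T[:3,:3].T
def onplane(c,uv,z):
    o,d=rays(c,uv); return o+d*((z-o[2])/d[:,2])[:,None]
def bydepth(c,uv):
    o,d=rays(c,uv); return np.array([o+d[i]*c['z_map'][int(round(v)),int(round(u))] for i,(u,v) in enumerate(uv)])
E
python3 - <<'E'
from h import *
s=robot.sense(); print(s)
print(R.from_quat(s['ee_rot']).as_matrix().round(3))
a=cam('scene');b=cam('top');save(a,'scene.png');save(b,'top.png')
print(np.array(a['pose']).round(2),np.array(b['pose']).round(2))
E
```

```text
pics
{'time_s': 0.0, 'joint_pos': array([ 9.62190961e-01,  2.59314229e-01,  1.53609400e+00,  1.19856569e-05,
        1.34797542e+00, -2.02807819e-01]), 'dq': array([ 8.39212772e-04, -1.02507036e-04, -2.50200256e-05,  6.11830802e-04,
       -5.68250880e-05,  5.02603264e-04]), 'joint_efforts': array([-1.45102026e-04, -4.46025467e+01, -2.90573001e+01, -3.26838699e-04,
        1.18668471e-02, -1.37593599e-05]), 'ee_pos': array([216.86149753, 505.01042218, 303.08566749]), 'ee_rot': array([ 0.6931813 , -0.14274329,  0.14223588, -0.69202094]), 'wrist_force': array([ 0.06429819, -0.15726825,  0.07693215]), 'ft_torque': array([ 0.00159984,  0.02302716, -0.01482681]), 'opening': 85.30192007719242}
[[ 0.919 -0.001  0.395]
 [-0.395 -0.001  0.919]
 [-0.    -1.    -0.002]]
[[-2.80000e-01  7.10000e-01 -6.40000e-01  1.15631e+03]
 [ 9.60000e-01  2.10000e-01 -1.80000e-01  2.03270e+02]
 [ 1.00000e-02 -6.70000e-01 -7.40000e-01  8.73220e+02]
 [ 0.00000e+00  0.00000e+00  0.00000e+00  1.00000e+00]] [[ 0.00000e+00 -1.00000e+00  5.00000e-02  4.49330e+02]
 [-1.00000e+00  0.00000e+00  2.00000e-02 -3.64000e+00]
 [-2.00000e-02 -5.00000e-02 -1.00000e+00  1.28007e+03]
 [ 0.00000e+00  0.00000e+00  0.00000e+00  1.00000e+00]]
```

View pics/top.png

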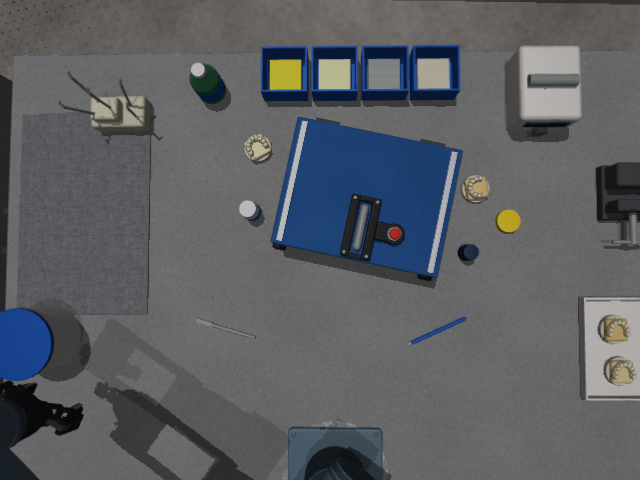

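View pics/scene.png

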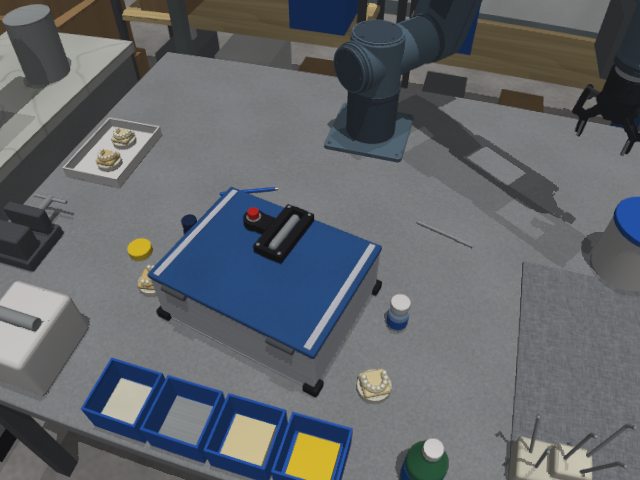

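Top view: case at centre, button near (395,233), handle bar near (361,227). Scene view: button near (253,213), handle near (285,234). The bystanders are all off the case.

```bash
python3 - <<'E'
from h import *
b=cam('top');a=cam('scene')
def red(c,box):
    x0,y0,x1,y1=box;p=c['pixels'].astype(int);m=(p[...,0]>140)&(p[...,1]<70)&(p[...,2]<80)
    k=np.zeros_like(m);k[y0:y1,x0:x1]=m[y0:y1,x0:x1];v,u=np.nonzero(k);return [u.mean(),v.mean()],len(u)
def bar(c,box):
    x0,y0,x1,y1=box;p=c['pixels'][y0:y1,x0:x1].astype(int)
    m=((p.min(2)>75)&(p.max(2)-p.min(2)<45)).astype(np.uint8)
    n,l,st,ce=cv2.connectedComponentsWithStats(m);i=1+st[1:,4].argmax()
    v,u=np.nonzero(l==i);r=cv2.minAreaRect(np.c_[u,v].astype(np.float32));bp=cv2.boxPoints(r)+[x0,y0]
    return np.array(r[0])+[x0,y0],r,bp
def tri(ua,ub):
    o1,d1=rays(a,[ua]);o2,d2=rays(b,[ub]);d1=d1[0];d2=d2[0]
    t=np.linalg.lstsq(np.c_[d1,-d2],o2-o1,rcond=None)[0];p=o1+t[0]*d1;q=o2+t[1]*d2
    return (p+q)/2,np.linalg.norm(p-q)
rb,nb=red(b,(375,215,415,250));ra,na=red(a,(235,195,275,232));print(rb,nb,ra,na,tri(ra,rb))
print('btn top-plane167',onplane(b,[rb],167),onplane(a,[ra],165), bydepth(b,[rb]))
hb=bar(b,(345,195,378,260));ha=bar(a,(262,208,308,256));print(hb,ha,tri(ha[0],hb[0]))
print('bar152',onplane(b,[hb[0]],152),onplane(a,[ha[0]],152),bydepth(b,[hb[0]]))
P=onplane(b,hb[2],150);print(P.round(1))
# lid blue mask
p=b['pixels'].astype(int);m=((p[...,2]>p[...,0]+50)).astype(np.uint8);m[:115]=0;m[280:]=0
n,l,st,ce=cv2.connectedComponentsWithStats(m);i=1+st[1:,4].argmax()
v,u=np.nonzero(l==i);r=cv2.minAreaRect(np.c_[u,v].astype(np.float32));Q=onplane(b,cv2.boxPoints(r),132)
print(Q.round(1),[np.degrees(np.arctan2(*(Q[(k+1)%4]-Q[k])[1::-1])).round(2) for k in range(4)],[np.linalg.norm(Q[(k+1)%4]-Q[k]).round(1) for k in range(4)])
E
```

```text
[np.float64(394.675), np.float64(232.7625)] 80 [np.float64(252.43548387096774), np.float64(211.11290322580646)] 62 (array([ 520.99093745, -118.38833696,  167.20761441]), np.float64(0.8129214492461075))
btn top-plane167 [[ 521.14565814 -118.79399172  167.        ]] [[ 518.90918728 -118.99177747  165.        ]] [[ 520.92631113 -118.44227692  170.39953257]]
(array([360.17073154, 226.53658676]), ((15.170731544494629, 31.53658676147461), (6.8446173667907715, 44.55985641479492), 12.094757080078125), array([[352.15609694, 247.60488129],
       [361.4926815 , 204.03414536],
       [368.18536568, 205.46829224],
       [358.84878159, 249.03902817]])) (array([283.56097794, 231.54878044]), ((21.560977935791016, 23.54878044128418), (7.808688640594482, 41.38604736328125), 38.65980911254883), array([[267.58536816, 245.26829147],
       [293.43902779, 212.95121861],
       [299.53658676, 217.82926941],
       [273.68292809, 250.14634323]])) (array([534.95949974, -52.40958339, 145.49861244]), np.float64(0.24376064785012627))
bar152 [[534.5074483  -52.24522081 152.        ]] [[540.47932019 -50.00818418 152.        ]] [[534.6082471  -52.30274327 150.66508501]]
[[492.8 -36.4 150. ]
 [579.5 -55.1 150. ]
 [576.6 -68.4 150. ]
 [490.  -49.6 150. ]]
[[ 503.9  128.8  132. ]
 [ 763.2   76.3  132. ]
 [ 690.4 -261.4  132. ]
 [ 434.4 -205.4  132. ]] [np.float64(-11.44), np.float64(-102.16), np.float64(167.67), np.float64(78.24)] [np.float64(264.5), np.float64(345.4), np.float64(262.1), np.float64(341.4)]
```

Request:
drive_tool(moves=[{"x":0.0375,"z":-0.0324},{"x":0.0375,"z":-0.0324},{"x":0.0375,"z":-0.0324},{"x":0.0375,"z":-0.0324},{"x":0.0375,"z":-0.0324},{"x":0.0375,"z":-0.0324},{"x":0.0375,"z":-0.0324},{"x":0.0375,"z":-0.0324},{"x":0.0375,"z":-0.0324},{"x":0.0375,"z":-0.0324},{"x":0.0375,"z":-0.0324},{"x":0.0375,"z":-0.0324},{"x":0.0375,"z":-0.0324},{"x":0.0375,"z":-0.0324}], hand=1, force=20)

```text
invalid input
```

Request:
drive_tool(moves=[{"wy":10.55},{"wy":10.55},{"wy":10.55},{"wy":10.55},{"wy":10.55},{"wy":10.55},{"wy":10.55},{"wy":10.55},{"wy":10.55},{"wy":10.55},{"wy":10.55},{"wy":10.55},{"wy":10.55},{"wy":10.55},{"wy":10.55},{"wy":10.55}])

```text
invalid input
```

```bash
cat >> h.py <<'E'
def st(target=None):
    s=robot.sense();M=R.from_quat(s['ee_rot']).as_matrix()
    print('t',s['time_s'],'q',s['joint_pos'].round(3),'p',s['ee_pos'].round(1),'F',s['wrist_force'].round(2),'open',round(s['opening'],1))
    print('toolx',M[:,0].round(3),'tooly',M[:,1].round(3),'toolz',M[:,2].round(3))
    if target is not None: print('move tool mm',(M.T@(np.array(target)-s['ee_pos'])).round(1))
E
python3 - <<'E'
from h import *
st([521,-118.6,250]);c=cam('wrist');save(c,'w1.png')
E
```

```text
t 0.2 q [ 0.962  0.259  1.536  0.     1.348 -0.203] p [216.9 505.2 303.4] F [0.52 0.13 0.52] open 85.6
toolx [ 0.919 -0.395 -0.   ] tooly [-0.001 -0.001 -1.   ] toolz [ 0.395  0.919 -0.001]
move tool mm [ 525.6   53.8 -453. ]
```

View pics/w1.png

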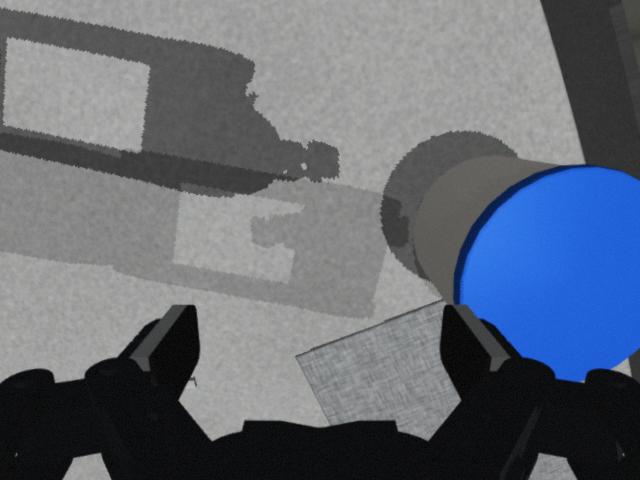

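The arm didn't move: both calls were rejected as invalid, so this wrist picture is still from the start pose. I'll retry with all six keys in every row.

Request:
drive_tool(moves=[{"x":0.0375,"y":0,"z":-0.0324,"wx":0,"wy":0,"wz":0},{"x":0.0375,"y":0,"z":-0.0324,"wx":0,"wy":0,"wz":0},{"x":0.0375,"y":0,"z":-0.0324,"wx":0,"wy":0,"wz":0},{"x":0.0375,"y":0,"z":-0.0324,"wx":0,"wy":0,"wz":0},{"x":0.0375,"y":0,"z":-0.0324,"wx":0,"wy":0,"wz":0},{"x":0.0375,"y":0,"z":-0.0324,"wx":0,"wy":0,"wz":0},{"x":0.0375,"y":0,"z":-0.0324,"wx":0,"wy":0,"wz":0},{"x":0.0375,"y":0,"z":-0.0324,"wx":0,"wy":0,"wz":0},{"x":0.0375,"y":0,"z":-0.0324,"wx":0,"wy":0,"wz":0},{"x":0.0375,"y":0,"z":-0.0324,"wx":0,"wy":0,"wz":0},{"x":0.0375,"y":0,"z":-0.0324,"wx":0,"wy":0,"wz":0},{"x":0.0375,"y":0,"z":-0.0324,"wx":0,"wy":0,"wz":0},{"x":0.0375,"y":0,"z":-0.0324,"wx":0,"wy":0,"wz":0},{"x":0.0375,"y":0,"z":-0.0324,"wx":0,"wy":0,"wz":0}], hand=1, force=20)

```text
time_s: 2.0
ee_pos: [520.9, -120.3, 303.9]
ee_rot: [-0.693, 0.143, -0.143, 0.693]
wrist_force: [0.5, 0.5, 0.4]
opening: 0.1
```

Request:
drive_tool(moves=[{"x":0,"y":0.0025,"z":0,"wx":0,"wy":10.55,"wz":0},{"x":0,"y":0.0025,"z":0,"wx":0,"wy":10.55,"wz":0},{"x":0,"y":0.0025,"z":0,"wx":0,"wy":10.55,"wz":0},{"x":0,"y":0.0025,"z":0,"wx":0,"wy":10.55,"wz":0},{"x":0,"y":0.0025,"z":0,"wx":0,"wy":10.55,"wz":0},{"x":0,"y":0.0025,"z":0,"wx":0,"wy":10.55,"wz":0},{"x":0,"y":0.0025,"z":0,"wx":0,"wy":10.55,"wz":0},{"x":0,"y":0.0025,"z":0,"wx":0,"wy":10.55,"wz":0},{"x":0,"y":0.0025,"z":0,"wx":0,"wy":10.55,"wz":0},{"x":0,"y":0.0025,"z":0,"wx":0,"wy":10.55,"wz":0},{"x":0,"y":0.0025,"z":0,"wx":0,"wy":10.55,"wz":0},{"x":0,"y":0.0025,"z":0,"wx":0,"wy":10.55,"wz":0},{"x":0,"y":0.0025,"z":0,"wx":0,"wy":10.55,"wz":0},{"x":0,"y":0.0025,"z":0,"wx":0,"wy":10.55,"wz":0},{"x":0,"y":0.0025,"z":0,"wx":0,"wy":10.55,"wz":0},{"x":0,"y":0.0025,"z":0,"wx":0,"wy":10.55,"wz":0}])

```text
time_s: 4.0
ee_pos: [520.3, -118.6, 263.7]
ee_rot: [0.076, 0.703, -0.703, -0.076]
wrist_force: [0.1, -0.5, 0.1]
opening: 0.2
```

```bash
python3 - <<'E'
from h import *
st([521,-118.6,244]);c=cam('wrist');save(c,'w2.png')
a=cam('scene')
print(np.array(c['pose']).round(2), a['z_map'][226:236,280:288:2].round(0))
E
```

```text
t 4.0 q [-0.433  0.26   1.635 -0.     1.247  1.354] p [ 520.3 -118.6  263.7] F [ 0.08 -0.48  0.1 ] open 0.2
toolx [-0.977  0.215  0.   ] tooly [-0.  0. -1.] toolz [-0.215 -0.977 -0.   ]
move tool mm [-0.6 19.7 -0.2]
[[-2.2000e-01 -9.4000e-01 -2.6000e-01  5.8666e+02]
 [-9.8000e-01  2.1000e-01  6.0000e-02 -1.3333e+02]
 [-0.0000e+00  2.7000e-01 -9.6000e-01  3.3411e+02]
 [ 0.0000e+00  0.0000e+00  0.0000e+00  1.0000e+00]] [[ 996. 1007.  988.  988.]
 [1001. 1010.  987.  987.]
 [ 998.  987.  981.  985.]
 [1000.  983.  985.  984.]
 [   0.  982.  981.  984.]
 [ 979.  981.  980.  982.]
 [ 977.  978.  980.  984.]
 [ 977.  976.  981.  980.]
 [ 976.  975.  977.  984.]
 [ 968.  974.  978.  987.]]
```

View pics/w2.png

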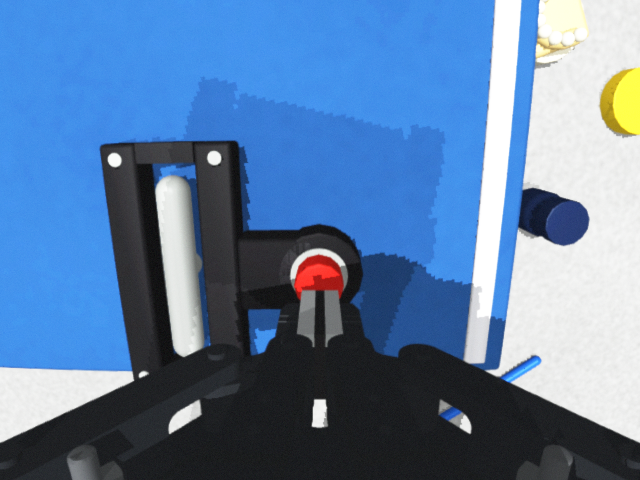

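Wrist view: closed fingertips are centred over the button at (319,272). The sunk handle bar is clear at (178,260), so its depth there will show the pop.

Request:
drive_tool(moves=[{"x":0,"y":0.005,"z":0,"wx":0,"wy":0,"wz":0},{"x":0,"y":0.005,"z":0,"wx":0,"wy":0,"wz":0},{"x":0,"y":0.005,"z":0,"wx":0,"wy":0,"wz":0},{"x":0,"y":0.004,"z":0,"wx":0,"wy":0,"wz":0},{"x":0,"y":0,"z":0,"wx":0,"wy":0,"wz":0}])

```text
time_s: 4.72
ee_pos: [520.2, -118.6, 244.5]
ee_rot: [0.074, 0.703, -0.703, -0.074]
wrist_force: [-0.1, 0.1, 0.4]
opening: -0.2
```

```bash
cat > chk.py <<'E'
from h import *
T=robot.sense()['wrist_force'];c=cam('wrist');s=robot.sense()
# highest z of depth points within 35 mm of the handle point
o,d=rays(c,[(u,v) for v in range(0,480,4) for u in range(0,320,4)])
z=c['z_map'][0:480:4,0:320:4].ravel();P=o+d*z[:,None]
H=np.array([535,-52.4]);k=(z>0)&(np.hypot(*(P[:,:2]-H).T)<10)
print('t %.2f tcp z %.2f F'%(s['time_s'],s['ee_pos'][2]),T.round(2),s['wrist_force'].round(2),'handle z',np.percentile(P[k,2],[50,90]).round(1),k.sum())
E
python3 chk.py
```

```text
t 4.78 tcp z 244.75 F [-0.09  0.06  0.42] [1.09 0.53 0.21] handle z [151.8 153. ] 102
```

Request:
drive_tool(moves=[{"x":0,"y":0.001,"z":0,"wx":0,"wy":0,"wz":0},{"x":0,"y":0.001,"z":0,"wx":0,"wy":0,"wz":0},{"x":0,"y":0.001,"z":0,"wx":0,"wy":0,"wz":0},{"x":0,"y":0.001,"z":0,"wx":0,"wy":0,"wz":0},{"x":0,"y":0,"z":0,"wx":0,"wy":0,"wz":0}])

```text
time_s: 5.4
ee_pos: [520.4, -118.6, 240.8]
ee_rot: [0.074, 0.703, -0.703, -0.074]
wrist_force: [0.1, 0.7, 0.0]
opening: 0.0
```

```bash
python3 chk.py
```

```text
t 5.45 tcp z 240.85 F [0.13 0.72 0.01] [ 0.36 -0.31 -0.54] handle z [151.6 153.2] 101
```

Request:
drive_tool(moves=[{"x":0,"y":0.001,"z":0,"wx":0,"wy":0,"wz":0},{"x":0,"y":0.001,"z":0,"wx":0,"wy":0,"wz":0},{"x":0,"y":0,"z":0,"wx":0,"wy":0,"wz":0}])

```text
time_s: 5.82
ee_pos: [520.5, -118.7, 239.3]
ee_rot: [-0.074, -0.703, 0.703, 0.074]
wrist_force: [-1.3, 0.4, 3.9]
opening: 0.0
```

```bash
python3 chk.py
```

```text
t 5.88 tcp z 239.25 F [-1.33  0.37  3.93] [-0.3   0.3   4.55] handle z [151.4 152.9] 102
```

Request:
drive_tool(moves=[{"x":0,"y":0.001,"z":0,"wx":0,"wy":0,"wz":0},{"x":0,"y":0,"z":0,"wx":0,"wy":0,"wz":0}])

```text
time_s: 6.12
ee_pos: [520.5, -118.7, 238.1]
ee_rot: [-0.074, -0.703, 0.703, 0.074]
wrist_force: [-1.2, 0.3, 5.1]
opening: 0.1
```

```bash
python3 chk.py
```

```text
t 6.17 tcp z 238.06 F [-1.18  0.26  5.12] [-0.59  0.14  5.42] handle z [151.3 153.1] 110
```

Request:
drive_tool(moves=[{"x":0,"y":0.0008,"z":0,"wx":0,"wy":0,"wz":0},{"x":0,"y":0,"z":0,"wx":0,"wy":0,"wz":0}])

```text
time_s: 6.42
ee_pos: [520.5, -118.7, 237.2]
ee_rot: [-0.074, -0.703, 0.703, 0.074]
wrist_force: [-0.6, -0.1, 4.2]
opening: -0.0
```

```bash
python3 chk.py
```

```text
t 6.47 tcp z 237.19 F [-0.62 -0.05  4.15] [-0.91  1.31  4.86] handle z [151.7 153. ] 111
```

Request:
drive_tool(moves=[{"x":0,"y":0.0008,"z":0,"wx":0,"wy":0,"wz":0},{"x":0,"y":0,"z":0,"wx":0,"wy":0,"wz":0}])

```text
time_s: 6.72
ee_pos: [520.5, -118.7, 236.4]
ee_rot: [-0.074, -0.703, 0.703, 0.074]
wrist_force: [-0.3, 1.0, 4.7]
opening: 0.4
```

```bash
python3 chk.py
```

```text
t 6.78 tcp z 236.38 F [-0.25  0.95  4.74] [-0.19  0.64  3.64] handle z [151.7 153.1] 109
```

Request:
drive_tool(moves=[{"x":0,"y":0.0008,"z":0,"wx":0,"wy":0,"wz":0},{"x":0,"y":0,"z":0,"wx":0,"wy":0,"wz":0}])

```text
time_s: 7.02
ee_pos: [520.5, -118.7, 235.6]
ee_rot: [-0.074, -0.703, 0.703, 0.074]
wrist_force: [-0.9, 0.4, 4.5]
opening: 0.1
```

```bash
python3 chk.py
```

```text
t 7.08 tcp z 235.56 F [-0.92  0.38  4.53] [-0.74  0.16  5.11] handle z [151.4 153.1] 110
```

Request:
drive_tool(moves=[{"x":0,"y":0.0008,"z":0,"wx":0,"wy":0,"wz":0},{"x":0,"y":0,"z":0,"wx":0,"wy":0,"wz":0}])

```text
time_s: 7.32
ee_pos: [520.5, -118.7, 234.8]
ee_rot: [-0.074, -0.703, 0.703, 0.074]
wrist_force: [-1.3, -0.2, 4.4]
opening: 0.2
```

```bash
python3 chk.py
```

```text
t 7.38 tcp z 234.78 F [-1.26 -0.22  4.39] [-0.35  0.52  4.05] handle z [151.5 153. ] 110
```

Request:
drive_tool(moves=[{"x":0,"y":0.0008,"z":0,"wx":0,"wy":0,"wz":0},{"x":0,"y":0,"z":0,"wx":0,"wy":0,"wz":0}])

```text
time_s: 7.62
ee_pos: [520.5, -118.7, 234.0]
ee_rot: [-0.074, -0.703, 0.703, 0.074]
wrist_force: [-0.3, -0.5, 5.2]
opening: 0.3
```

```bash
python3 chk.py
```

```text
t 7.67 tcp z 233.97 F [-0.34 -0.54  5.22] [0.07 0.66 5.06] handle z [151.4 152.9] 110
```

Request:
drive_tool(moves=[{"x":0,"y":0.0008,"z":0,"wx":0,"wy":0,"wz":0},{"x":0,"y":0,"z":0,"wx":0,"wy":0,"wz":0}])

```text
time_s: 7.92
ee_pos: [520.5, -118.7, 233.2]
ee_rot: [-0.074, -0.703, 0.703, 0.074]
wrist_force: [-1.5, 0.2, 5.1]
opening: 0.2
```

```bash
python3 chk.py
```

```text
t 7.97 tcp z 233.20 F [-1.49  0.23  5.11] [-0.35 -0.31  6.02] handle z [151.4 153. ] 114
```

Request:
drive_tool(moves=[{"x":0,"y":0.0008,"z":0,"wx":0,"wy":0,"wz":0},{"x":0,"y":0,"z":0,"wx":0,"wy":0,"wz":0}])

```text
time_s: 8.22
ee_pos: [520.5, -118.7, 232.4]
ee_rot: [-0.074, -0.703, 0.703, 0.074]
wrist_force: [-0.6, 0.4, 6.3]
opening: 0.2
```

```bash
python3 chk.py
```

```text
t 8.28 tcp z 232.41 F [-0.63  0.37  6.33] [-0.13  0.49  4.77] handle z [151.7 153. ] 114
```

Request:
drive_tool(moves=[{"x":0,"y":0.0008,"z":0,"wx":0,"wy":0,"wz":0},{"x":0,"y":0,"z":0,"wx":0,"wy":0,"wz":0}])

```text
time_s: 8.52
ee_pos: [520.5, -118.7, 231.6]
ee_rot: [-0.074, -0.703, 0.703, 0.074]
wrist_force: [-0.6, -0.6, 6.2]
opening: -0.2
```

```bash
python3 chk.py
```

```text
t 8.57 tcp z 231.60 F [-0.65 -0.57  6.2 ] [-0.89  0.71  4.95] handle z [151.8 153.4] 113
```

Request:
drive_tool(moves=[{"x":0,"y":0.0008,"z":0,"wx":0,"wy":0,"wz":0},{"x":0,"y":0,"z":0,"wx":0,"wy":0,"wz":0}])

```text
time_s: 8.82
ee_pos: [520.5, -118.7, 230.6]
ee_rot: [-0.074, -0.703, 0.703, 0.074]
wrist_force: [0.2, -0.5, 4.6]
opening: -0.1
```

```bash
python3 chk.py
```

```text
t 8.88 tcp z 230.59 F [ 0.18 -0.49  4.62] [ 0.07 -0.17  3.52] handle z [173.1 176.3] 217
```

The handle has popped: its top now reads 176 mm, up from 152. I'll back off, open the fingers and go above it.

Request:
drive_tool(moves=[{"x":0,"y":-0.02,"z":0,"wx":0,"wy":0,"wz":0},{"x":0,"y":-0.04,"z":0,"wx":0,"wy":0,"wz":0},{"x":0,"y":-0.02,"z":-0.017,"wx":0,"wy":0,"wz":0},{"x":0,"y":0,"z":-0.017,"wx":0,"wy":0,"wz":0},{"x":0,"y":0,"z":-0.017,"wx":0,"wy":0,"wz":0},{"x":0,"y":0,"z":-0.017,"wx":0,"wy":0,"wz":0},{"x":0,"y":0,"z":0,"wx":0,"wy":0,"wz":0}])

```text
time_s: 9.75
ee_pos: [534.5, -50.6, 309.7]
ee_rot: [0.073, 0.703, -0.703, -0.074]
wrist_force: [-0.5, -0.6, -0.0]
opening: -0.3
```

Request:
drive_tool(moves=[{"x":0,"y":0,"z":0,"wx":0,"wy":0,"wz":0},{"x":0,"y":0,"z":0,"wx":0,"wy":0,"wz":0}], hand=-0.2)

```text
time_s: 10.0
ee_pos: [534.6, -52.6, 310.6]
ee_rot: [-0.074, -0.703, 0.703, 0.074]
wrist_force: [0.5, 0.1, 0.3]
opening: 35.7
```

```bash
python3 - <<'E'
from h import *
st([535,-52.3,227]);c=cam('wrist');save(c,'w3.png')
o,d=rays(c,[(u,v) for v in range(0,480,2) for u in range(0,640,2)])
z=c['z_map'][::2,::2].ravel();P=o+d*z[:,None]
H=np.array([535,-52.4]);k=(z>0)&(np.hypot(*(P[:,:2]-H).T)<65)&(P[:,2]>165)&(P[:,2]<182)
Q=P[k];r=cv2.minAreaRect(Q[:,:2].astype(np.float32));print(len(Q),r,np.percentile(Q[:,2],[10,50,95]))
E
```

```text
t 10.0 q [-0.306  0.231  1.555 -0.     1.356  1.476] p [534.6 -52.6 310.6] F [0.45 0.06 0.3 ] open 35.7
toolx [-0.978  0.209  0.   ] tooly [-0. -0. -1.] toolz [-0.209 -0.978  0.   ]
move tool mm [-0.4 83.6 -0.4]
1293 ((530.162841796875, -80.42606353759766), (72.85574340820312, 92.44537353515625), 77.32622528076172) [170.23617572 174.94756643 177.01995462]
```

View pics/w3.png

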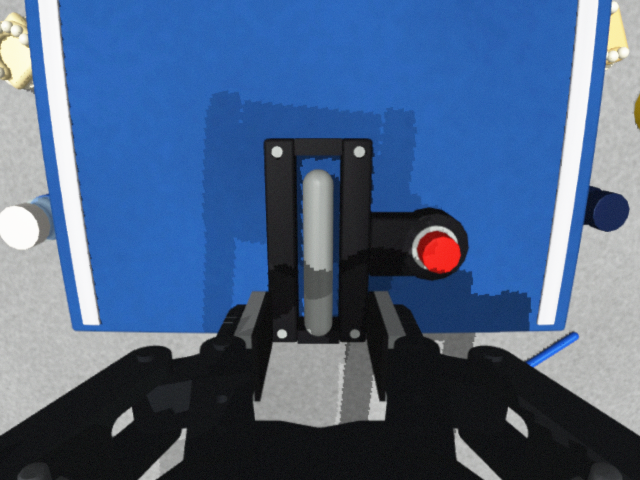

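```bash
python3 - <<'E'
from h import *
c=cam('wrist')
o,d=rays(c,[(u,v) for v in range(0,480,2) for u in range(0,640,2)])
z=c['z_map'][::2,::2].ravel();P=o+d*z[:,None]
H=np.array([534.7,-52.4]);X=np.array([.978,-.208]);Y=np.array([.208,.978]);q=P[:,:2]-H
k=(z>0)&(abs(q@X)<70)&(abs(q@Y)<13)&(P[:,2]>163)&(P[:,2]<182)
Q=q[k];print('x ends',np.percentile(Q@X,[0,1,99,100]),'y',np.percentile(Q@Y,[1,50,99]))
p=onplane(c,[(318,168.5),(318,336)],168);print('ray ends',(p[:,:2]-H)@X,(p[:,:2]-H)@Y)
E
```

```text
x ends [-43.92601969 -40.89716308  46.96620975  48.02748159] y [-7.23706771  0.39616216  8.2603593 ]
ray ends [ 48.47748541 -47.14649032] [0.30085492 0.57763735]
```

Request:
drive_tool(moves=[{"x":0,"y":0.02,"z":0,"wx":0,"wy":0,"wz":0},{"x":0,"y":0.02,"z":0,"wx":0,"wy":0,"wz":0},{"x":0,"y":0.02,"z":0,"wx":0,"wy":0,"wz":0},{"x":0,"y":0.012,"z":0,"wx":0,"wy":0,"wz":0},{"x":0,"y":0.006,"z":0,"wx":0,"wy":0,"wz":0},{"x":0,"y":0.003,"z":0,"wx":0,"wy":0,"wz":0},{"x":0,"y":0,"z":0,"wx":0,"wy":0,"wz":0}])

```text
time_s: 10.98
ee_pos: [534.8, -52.2, 230.1]
ee_rot: [-0.074, -0.703, 0.703, 0.074]
wrist_force: [0.4, -0.2, 0.1]
opening: 51.2
```

Request:
drive_tool(moves=[{"x":0,"y":0.002,"z":0,"wx":0,"wy":0,"wz":0},{"x":0,"y":0,"z":0,"wx":0,"wy":0,"wz":0},{"x":0,"y":0,"z":0,"wx":0,"wy":0,"wz":0},{"x":0,"y":0,"z":0,"wx":0,"wy":0,"wz":0},{"x":0,"y":0,"z":0,"wx":0,"wy":0,"wz":0}], hand=1, force=30)

```text
time_s: 11.6
ee_pos: [534.7, -51.9, 228.0]
ee_rot: [0.074, 0.703, -0.703, -0.074]
wrist_force: [0.0, 2.5, 1.6]
opening: 14.7
```

Request:
drive_tool(moves=[{"x":0,"y":0,"z":0,"wx":0,"wy":-4,"wz":0},{"x":0,"y":0,"z":0,"wx":0,"wy":-6,"wz":0},{"x":0,"y":0,"z":0,"wx":0,"wy":-6,"wz":0},{"x":0,"y":0,"z":0,"wx":0,"wy":-6,"wz":0},{"x":0,"y":0,"z":0,"wx":0,"wy":-6,"wz":0},{"x":0,"y":0,"z":0,"wx":0,"wy":-6,"wz":0},{"x":0,"y":0,"z":0,"wx":0,"wy":0,"wz":0}])

```text
time_s: 12.48
ee_pos: [534.7, -52.2, 228.0]
ee_rot: [0.134, -0.694, 0.694, -0.134]
wrist_force: [-0.3, 1.4, 3.4]
opening: 14.5
```

```bash
python3 - <<'E'
from h import *
st();print(robot.sense()['ft_torque'])
E
```

```text
t 12.475 q [-0.305  0.299  1.675 -0.     1.166  0.884] p [534.7 -52.2 228. ] F [-0.31  1.35  3.39] open 14.5
toolx [-0.928 -0.373 -0.   ] tooly [ 0.001 -0.    -1.   ] toolz [ 0.373 -0.928  0.   ]
[ 0.27128366 -0.05249268  0.10818568]
```

Request:
drive_tool(moves=[{"x":0,"y":0,"z":0,"wx":0,"wy":-6,"wz":0},{"x":0,"y":0,"z":0,"wx":0,"wy":-6,"wz":0},{"x":0,"y":0,"z":0,"wx":0,"wy":-6,"wz":0},{"x":0,"y":0,"z":0,"wx":0,"wy":-6,"wz":0},{"x":0,"y":0,"z":0,"wx":0,"wy":-6,"wz":0},{"x":0,"y":0,"z":0,"wx":0,"wy":-6,"wz":0},{"x":0,"y":0,"z":0,"wx":0,"wy":-6,"wz":0},{"x":0,"y":0,"z":0,"wx":0,"wy":-3,"wz":0},{"x":0,"y":0,"z":0,"wx":0,"wy":-2,"wz":0},{"x":0,"y":0,"z":0,"wx":0,"wy":-2,"wz":0},{"x":0,"y":0,"z":0,"wx":0,"wy":0,"wz":0}])

```text
time_s: 13.85
ee_pos: [535.1, -52.5, 228.0]
ee_rot: [0.41, -0.575, 0.576, -0.41]
wrist_force: [2.8, -0.3, 2.2]
opening: 14.7
```

```bash
python3 - <<'E'
from h import *
st();print(robot.sense()['ft_torque'])
E
```

```text
t 13.85 q [-0.305  0.3    1.675 -0.     1.166  0.028] p [535.1 -52.5 228. ] F [ 2.83 -0.3   2.19] open 14.7
toolx [-0.327 -0.945  0.   ] tooly [ 0.001 -0.001 -1.   ] toolz [ 0.945 -0.327  0.001]
[-0.09696156 -0.36983983 -0.04169261]
```

Request:
drive_tool(moves=[{"x":0,"y":0,"z":0,"wx":0,"wy":-1.5,"wz":0},{"x":0,"y":0,"z":0,"wx":0,"wy":0,"wz":0}])

```text
time_s: 14.1
ee_pos: [535.1, -52.5, 228.0]
ee_rot: [0.418, -0.57, 0.571, -0.418]
wrist_force: [2.8, -1.9, 2.4]
opening: 14.6
```

```bash
python3 - <<'E'
from h import *
st();print(robot.sense()['ft_torque'])
c=cam('top');cv2.imwrite('pics/t2.png',cv2.resize(c['pixels'][180:290,260:480,::-1],None,fx=3,fy=3));save(cam('wrist'),'w4.png')
E
```

```text
t 14.1 q [-3.050e-01  3.000e-01  1.675e+00 -0.000e+00  1.166e+00  1.000e-03] p [535.1 -52.5 228. ] F [ 2.81 -1.93  2.44] open 14.6
toolx [-0.302 -0.953  0.   ] tooly [ 0.001 -0.001 -1.   ] toolz [ 0.953 -0.302  0.001]
[-0.27869917 -0.57865979 -0.32330386]
```

View pics/w4.png

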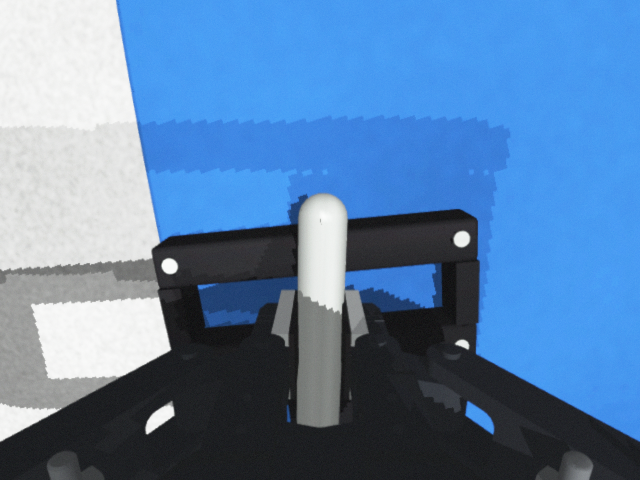

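The bar is firmly held and turned about 84°, and the moment rose to -0.32 N m, so it's at the stop. Now the first 10° of the lift, on an arc about the hinge.

Request:
drive_tool(moves=[{"x":0,"y":0,"z":0,"wx":0,"wy":1,"wz":0},{"x":-0.0005,"y":-0.0084,"z":0.0049,"wx":-2.49,"wy":0,"wz":-0.24},{"x":-0.0005,"y":-0.0084,"z":0.0049,"wx":-2.49,"wy":0,"wz":-0.24},{"x":-0.0005,"y":-0.0084,"z":0.0049,"wx":-2.49,"wy":0,"wz":-0.24},{"x":-0.0005,"y":-0.0084,"z":0.0049,"wx":-2.49,"wy":0,"wz":-0.24},{"x":0,"y":0,"z":0,"wx":0,"wy":0,"wz":0}])

```text
time_s: 14.95
ee_pos: [555.9, -57.1, 258.8]
ee_rot: [-0.452, 0.619, -0.525, 0.37]
wrist_force: [3.1, -2.9, 0.6]
opening: 14.8
```

```bash
cat > exp.py <<'E'
from h import *
st();s=robot.sense();print(s['ft_torque'])
M=R.from_quat(s['ee_rot']).as_matrix();n=-M[:,1];X=np.array([.978,-.209,0]);Y=np.array([.209,.978,0])
h=np.array([725.8,-92.6,120]);r=s['ee_pos']-h
print('tool tilt',np.degrees(np.arctan2(n@X,n[2])),'TCP rel',r@X,r@Y,r[2],'lid angle by pos',np.degrees(np.arctan2(108.,194.8)*-1+np.arctan2(r[2],-(r@X))),'radius',np.hypot(r@X,r[2]))
E
python3 exp.py
```

```text
t 14.95 q [-0.296  0.397  1.462 -0.012  1.46   0.031] p [555.9 -57.1 258.8] F [ 3.11 -2.93  0.56] open 14.8
toolx [-0.317 -0.948  0.017] tooly [-0.172  0.039 -0.984] toolz [ 0.933 -0.315 -0.175]
[-0.36660198 -0.65386286 -0.07282487]
tool tilt 10.136646344676857 TCP rel -173.57405596929448 -0.81365606033682 138.8484173437344 lid angle by pos 9.652994918769132 radius 222.27648527114067
```

The wrist force is low for a lifted lid, so I'll look before going on.

```bash
python3 - <<'E'
from h import *
c=cam('scene');cv2.imwrite('pics/s2.png',cv2.resize(c['pixels'][120:420,100:440,::-1],None,fx=2,fy=2))
E
```

```text
(no output)
```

View pics/s2.png

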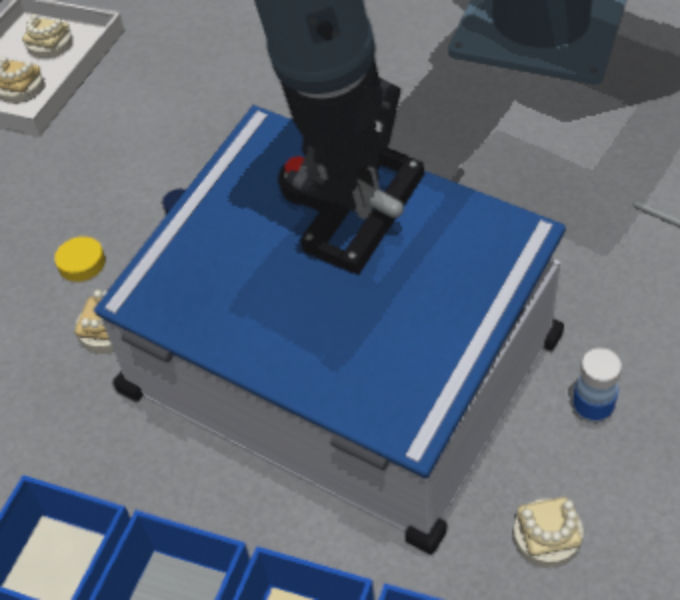

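The lid is lifting: the wedge-shaped gap shows at the right side near (545,290) and the bar is held near (385,200). Continuing.

Request:
drive_tool(moves=[{"x":-0.0005,"y":-0.0084,"z":0.0049,"wx":-2.49,"wy":0,"wz":-0.24},{"x":-0.0005,"y":-0.0084,"z":0.0049,"wx":-2.49,"wy":0,"wz":-0.24},{"x":-0.0005,"y":-0.0084,"z":0.0049,"wx":-2.49,"wy":0,"wz":-0.24},{"x":-0.0005,"y":-0.0084,"z":0.0049,"wx":-2.49,"wy":0,"wz":-0.24},{"x":-0.0005,"y":-0.0084,"z":0.0049,"wx":-2.49,"wy":0,"wz":-0.24},{"x":0,"y":0,"z":0,"wx":0,"wy":0,"wz":0}])

```text
time_s: 15.75
ee_pos: [589.0, -64.5, 292.8]
ee_rot: [-0.496, 0.667, -0.458, 0.313]
wrist_force: [-0.3, -1.7, -3.6]
opening: 14.8
```

```bash
python3 exp.py
```

```text
t 15.75 q [-0.286  0.551  1.172 -0.023  1.813  0.036] p [589.  -64.5 292.8] F [-0.31 -1.72 -3.61] open 14.8
toolx [-0.311 -0.95   0.037] tooly [-0.376  0.087 -0.923] toolz [ 0.873 -0.301 -0.384]
[-0.33119756 -0.35473387 -0.02187803]
tool tilt 22.689044096016246 TCP rel -139.6720816438118 -1.0800744708976084 172.82485666799204 lid angle by pos 22.05121878477757 radius 222.20873401607693
```

Forces are low and the motion is tracking the arc. Another 13°.

Request:
drive_tool(moves=[{"x":-0.0005,"y":-0.0084,"z":0.0049,"wx":-2.49,"wy":0,"wz":-0.24},{"x":-0.0005,"y":-0.0084,"z":0.0049,"wx":-2.49,"wy":0,"wz":-0.24},{"x":-0.0005,"y":-0.0084,"z":0.0049,"wx":-2.49,"wy":0,"wz":-0.24},{"x":-0.0005,"y":-0.0084,"z":0.0049,"wx":-2.49,"wy":0,"wz":-0.24},{"x":-0.0005,"y":-0.0084,"z":0.0049,"wx":-2.49,"wy":0,"wz":-0.24},{"x":0,"y":0,"z":0,"wx":0,"wy":0,"wz":0},{"x":0,"y":0,"z":0,"wx":0,"wy":0,"wz":0}])

```text
time_s: 16.62
ee_pos: [629.0, -73.3, 319.4]
ee_rot: [-0.534, 0.707, -0.387, 0.254]
wrist_force: [-3.7, 2.0, -3.8]
opening: 14.5
```

```bash
python3 exp.py
```

```text
t 16.625 q [-0.279  0.742  0.841 -0.035  2.169  0.034] p [629.  -73.3 319.4] F [-3.71  1.97 -3.8 ] open 14.5
toolx [-0.301 -0.952  0.055] tooly [-0.559  0.13  -0.819] toolz [ 0.772 -0.277 -0.572]
[-0.10421357 -0.24545534 -0.0885333 ]
tool tilt 35.04991839966602 TCP rel -98.72271570301973 -1.3714442544663328 199.44893883720357 lid angle by pos 34.66099643604193 radius 222.54449846955515
```

Request:
drive_tool(moves=[{"x":0,"y":0,"z":0,"wx":0,"wy":0,"wz":0},{"x":0,"y":0,"z":0,"wx":0,"wy":0,"wz":0},{"x":0,"y":0,"z":0,"wx":0,"wy":0,"wz":0},{"x":0,"y":0,"z":0,"wx":0,"wy":0,"wz":0}], hand=-0.2)

```text
time_s: 17.12
ee_pos: [629.8, -73.9, 320.1]
ee_rot: [-0.534, 0.707, -0.388, 0.254]
wrist_force: [0.6, 0.7, 0.4]
opening: 51.5
```

Request:
drive_tool(moves=[{"x":0,"y":-0.01,"z":0,"wx":0,"wy":0,"wz":0},{"x":0,"y":-0.02,"z":0,"wx":0,"wy":0,"wz":0},{"x":0,"y":-0.02,"z":0,"wx":0,"wy":0,"wz":0},{"x":0,"y":-0.02,"z":0,"wx":0,"wy":0,"wz":0},{"x":0,"y":-0.02,"z":0,"wx":0,"wy":0,"wz":0},{"x":0,"y":0,"z":0,"wx":0,"wy":0,"wz":0}])

```text
time_s: 17.88
ee_pos: [680.7, -85.7, 393.9]
ee_rot: [-0.534, 0.707, -0.388, 0.254]
wrist_force: [-0.0, -0.0, -0.1]
opening: 51.1
```

```bash
python3 exp.py; python3 - <<'E'
from h import *
c=cam('scene');save(c,'s3.png')
p=c['pixels'].astype(int);m=(p[...,2]>p[...,0]+50);m[:150]=0;m[380:]=0;m[:,:140]=0;m[:,400:]=0
v,u=np.nonzero(m&(c['z_map']>0));P=bydepth(c,np.c_[u,v]);X=np.array([.978,-.209,0]);Y=np.array([.209,.978,0]);r=P-[725.8,-92.6,120]
x,y,z=r@X,r@Y,r[:,2];k=(x<-20)&(x>-260)&(abs(y)<165)&(z>5);x,z=x[k],z[k]
for _ in range(4):
    f=np.polyfit(x,z,1);e=abs(z-np.polyval(f,x));g=e<max(4,np.median(e)*2);x,z=x[g],z[g]
print('lid angle',np.degrees(np.arctan(-f[0])),f,len(x),e.mean())
E
```

```text
t 17.875 q [-0.276  0.886  0.392 -0.045  2.471  0.022] p [680.7 -85.7 393.9] F [-0.01 -0.04 -0.12] open 51.1
toolx [-0.301 -0.952  0.055] tooly [-0.557  0.129 -0.82 ] toolz [ 0.774 -0.278 -0.569]
[-0.04544104 -0.2347851   0.06628452]
tool tilt 34.872268933888876 TCP rel -45.54411783646608 -2.708235875838034 273.87135160325 lid angle by pos 51.55362575384532 radius 277.63246189610624
lid angle 34.62934418993919 [-0.69060994 13.00489496] 14702 1.3171095236226842
```

View pics/s3.png

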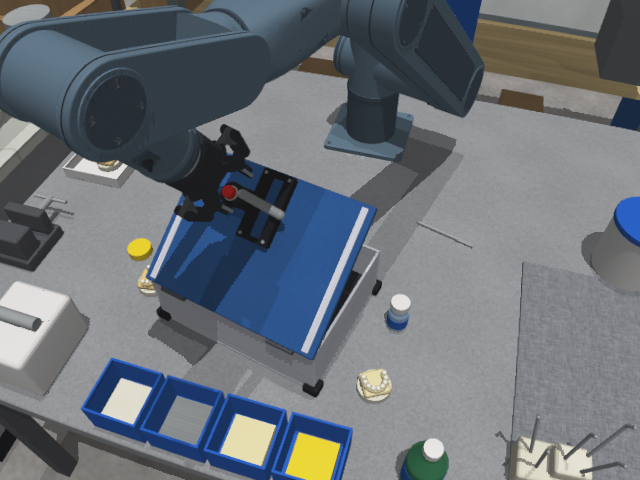

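Scene view: the lid stands open with the gripper clear of it. The handle lies across its slot around (262,205), and the bystanders in view are where they were. One last numeric check of the handle angle and of any bystanders hidden here.

```bash
python3 - <<'E'
from h import *
c=cam('scene');P=bydepth(c,[(u,v) for u,v in zip(np.linspace(243,280,14),np.linspace(195,213.5,14))])
d=np.linalg.svd(P-np.median(P,0))[2][0];a=np.radians(34.6);Y=np.array([.209,.978,0]);X=np.array([.978*np.cos(a),-.209*np.cos(a),-np.sin(a)])
print('bar angle',np.degrees(np.arctan2(d@Y,d@X))%180)
b=cam('top')['pixels'].astype(int);o=cv2.imread('pics/top.png')[:,:,::-1].astype(int)
for n,(u,v) in dict(a=(258,148),b=(476,188),vial=(250,210),jar=(468,252),tin=(509,221),spat=(226,328),pen=(438,331)).items():
    w=np.abs(b-o)[v-14:v+15,u-14:u+15].max(2);print(n,np.mean(w>40).round(3),w.mean().round(1))
print(robot.sense()['wrist_force'],robot.sense()['time_s'])
E
```

```text
bar angle 85.66529614056023
a 0.0 10.2
b 0.0 10.3
vial 0.109 17.0
jar 0.068 11.8
tin 0.0 10.9
spat 0.894 48.0
pen 0.0 8.7
[ 0.56712751 -0.41013177 -0.15757333] 18.025
```

```bash
python3 -c "
from plant import robot
print(robot.finish_job())"
```

```text
the job is handed in; nothing more can be done
None
```

The case is open and the job is handed in at about 18 s of the 48 s allowed.

- **Button:** I pressed it in steps of about 0.8 mm. The handle popped at roughly 9–10 mm depth, its top rising from 152 to 176 mm. The highest push I read was 6.3 N, and I backed off straight away.
- **Handle:** I gripped the bar and turned it counter-clockwise to its stop. The moment rose to 0.32 N m there, and the camera put the bar at about 86° where the stop is 83°; I count that as measurement error.
- **Lid:** I lifted it along the hinge arc, let go and backed about 90 mm clear. It stands open by itself at 34.6° by camera depth, and the force on the gripper is about zero.

**Bystanders:** `model_a`, `model_b`, `wax_tin` and `pen` looked unchanged from above.
- **`vial` and `spatula`:** Their pixels changed in the top view, most of all around the spatula. Both are in their original places in the scene view, so I put the change down to shadows.
- **`blue_jar`:** It also changed slightly in the top view and was hidden in the last scene view. I take that as shadow too, but could not confirm it.

**Mishap:** My first two move calls were refused because rows needed all six values. The arm did not move, and one picture was wasted.

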